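# Swap the broken tile in the drying rack

## Robot

A 6-joint arm with a two-finger parallel gripper is mounted at the origin on the work surface. World frame = base frame: x ahead of the robot, y to its left, z up, the work surface at z = 0. Lengths are in m, angles in rad, forces in N, time in s.
With the tool pointing down it reaches from about 0.25 to 0.725 m from the base axis. Payload 4 kg.
Tool frame: the origin (TCP) lies at the very end of the fingers, on their centre line; the grasp point (between the pads) lies 19 mm behind it; z points along the fingers, y is the line along which they close (so a half turn about z gives the same grasp; the last joint's range is limited). The gripper opens to 85 mm and grips with 20 to 120 N. Pads are 22 mm wide; open, the fingers measure 114 mm over their backs; the gripper's body (76 mm by 85 mm) begins 54 mm behind the grasp point. The pads swing forward as they close: fully open they stand 13 mm farther back than shut.
Start: joints at [0, 0.241, 0.005, 1.335, 0, 1.571], TCP at [0.5, -0, 0.231] pointing down, gripper open.
Joint ranges: [-2.72, 2.72], [-1.05, 1.87], [-1.09, 1.28], [-1.99, 2.15], [-1.42, 1.44], [-3.14, 3.14]. Speed limits (rad/s): [2.79, 2.79, 3.14, 3.14, 3.14, 3.14].

## Interface

Orientations are given as a unit quaternion [x, y, z, w].
In Python, from workcell import bot, vision, workorder gives the robot as it stands.
- The arm moves only by the shell command python3 -m creep 'ROWS' [OPENING]. ROWS is JSON, a list of rows, each a list of 2 entries, a list of its own where there are three numbers: the shift along the tool's x, y, z in mm, then the turn, a rotation vector about the tool's x, y, z in rad. In form: [[[dx, dy, dz], [wx, wy, wz]], ...]. A call has 1 to 12 rows; each row shifts and turns the commanded pose from where the row before left it, along the tool's axes as they then stand; what a row does not reach is not made up. A row lasts 1/8 s, in which the tool goes at most 62.5 mm and 10.7 degrees, less where a joint would pass 70% of its speed; a pose out of reach is approached as far as the arm can. A call is refused whole if a number of a shift passes 62.5 or a number of a turn 0.188, either way. A call with a gripper value outside its range is refused whole. OPENING is the finger opening in mm, from 0 to 85.4, set as the call begins (- or left out, the last holds). The fingers move at their own pace and stop on an object; the grip force is fixed at half the most. Time passes only in rows, so rows that do not move let the fingers close. It gives the time, the measured TCP pose, the force, the opening and the grip force at its end, in the units of the state.
- bot.get_obs(): the state, without advancing time (a new reading comes with each control period).
- vision.camera(name): name is "scene" or "side" or "wrist"; returns a dict with "image" (400x640x3 uint8, blue, green, red), "z_map" (400x640 float32, m along the optical axis (not along the pixel's ray), 0 where there is no reading), "K" (3x3 intrinsics, pixels), "rvec" (rotation vector, rad) and "tvec" (3), from world to camera coordinates, as OpenCV has them; the wrist camera has in their place "tool_from_camera" (4x4, takes a point from camera to tool coordinates, whose origin is the TCP and whose axes are the flange's). Camera axes: x right, y down, z forward; pixel columns grow to the right and rows downward; lengths in m; the calibration is good to about 2 mm. A picture is of the moment at which its call begins: read the wrist's pose just before it.
- workorder.job_done(): hands the job in; it is judged then, once.
Trained networks look in a picture, given as the dict that the camera call returned (one of the last four; its "shot" number tells which), for a name from the list of things; names that differ only in an ending like _2 or _b are one class to them, and where a whole thing is asked for, a point or a joint stands for the part that bears it (a point fixed in the world has none). Each returns a list of dicts, best first, with "score" (0 to 1); they miss things now and then, are a little off and sometimes report something else, mostly with a low value. They report only what shows in the picture. A call takes as long as a camera call. They do not tell look-alikes from the thing itself.
- vision.spot_in(picture, query): "position" ([column, row] in pixels, amid what is visible of it).
- vision.place_of(picture, query): "position" ([column, row] in pixels: a listed point, or the origin of a listed thing).
The state is a dict: "clock": time; "joint_pos": joint angles; "joint_vel": joint speeds; "tau": joint torques, N m; "eef_pos": TCP position; "tool_rot": TCP orientation; "ft_force": force on the tool from outside, world axes, zero at the start; "ft_torque": the same for the moment, N m; "grip_width": finger opening in m; "grasp_force": force on a finger pad.
Only numpy, scipy, OpenCV 4.12 (cv2) and the standard library are available. Lean on these libraries where they do the work, as an engineer would, in place of code of your own. Each camera call takes 0.05 s, during which the arm holds its last target. There are 200 camera calls.

## Task

One of the four tiles standing in the timber drying rack has a broken corner: take it out and put it in the scrap crate, then stand the new tile from the board in the place that has come free. It must stand right down in its notches, in line with the others and with its patterned face the same way as theirs; set it down, do not let it drop, and leave the sound tiles and the things round about undisturbed.

Things in the scene. Friction and masses are not known exactly. Their poses are not given: they have to be found in the camera images.
- rack: fixed timber rack for 4 tiles on edge: 2 bearers 246 mm long (y), 28 mm thick, 60 mm high, centred at x = -38 and 38 mm, with facing notches at y = -81, -27, 27, 81 mm: 24 mm wide (flared to 34 mm over the top 13), 35 mm deep, floor 25 mm above the bench. Tiles in it have their width along x and all show the patterned face to the rack's +y side. Origin: centre of the underside
- notch_0 (a point): place 0 of the rack: point on the notch floor, midway between the two bearers; the lower edge of a tile that stands there rests here. Axes as the rack's
- notch_1 (a point): place 1 of the rack: point on the notch floor, midway between the two bearers; the lower edge of a tile that stands there rests here. Axes as the rack's
- notch_2 (a point): place 2 of the rack: point on the notch floor, midway between the two bearers; the lower edge of a tile that stands there rests here. Axes as the rack's
- notch_3 (a point): place 3 of the rack: point on the notch floor, midway between the two bearers; the lower edge of a tile that stands there rests here. Axes as the rack's
- tile_broken: the broken tile, in one of the rack's places, 0.5 kg; shape and axes as tile_new, but the upper corner at +x is gone: the outline runs from (x 60, z 62) to (34, 78), (30, 98) and (14, 120) mm, so the top edge is whole only from x = -60 to 14 mm. Origin: middle of its lower edge
- broken_mid (a point): point in the middle of the broken tile's thickness, 55 mm above its lower edge, near its centre of mass
- tile_new: the new tile, alone on the board, on edge, free-standing (it topples if pushed). Whole; 120 mm wide, 120 mm high, 18 mm thick, about 0.55 kg, on edge; grey cement with a cream, flower-patterned layer on one face. Origin: middle of its lower edge; x along the width, z up, +y out of the patterned face (faces at y = 9 and -9 mm)
- new_face (a point): point on the new tile's patterned face, mid width (9 mm along +y from mid thickness, 15 mm above its lower edge)
- tile_a: a sound tile standing in one of the rack's places, not to be disturbed; same shape as the new tile, same axes
- tile_b: a sound tile standing in one of the rack's places, not to be disturbed; same shape as the new tile, same axes
- tile_c: a sound tile standing in one of the rack's places, not to be disturbed; same shape as the new tile, same axes
- board: plywood board, 180 x 180 x 12 mm, fixed to the bench, with the new tile on it. Origin: centre of its underside
- crate: grey open-topped scrap crate, fixed: outside 240 (x) by 190 (y) mm, 90 mm high, walls and floor 6 mm; a few flat shards up to 24 mm high lie in its corners. Origin: centre of its underside
- crate_in (a point): centre of the crate's inner floor, 6 mm above the bench; axes as the crate's
- jug: grey jug, 100 mm across, 180 mm high, handle on one side; a bystander. Origin: centre of its underside
- pot: colour pot, 112 mm across, 60 mm high; a bystander. Origin: centre of its underside
- ram: steel press plate of a tile mould, 120 x 120 mm, with a bridge handle, 83 mm high in all, 3 kg; a bystander. Origin: centre of its underside
There are look-alikes about, which are no part of the job. What is shaped like the tile_broken but orange or purple is not meant.

How it is judged:
On the way:
1. the broken tile is in the scrap crate, let go (x of broken_mid in the frame of crate_in between -0.114 and 0.114 m and y of broken_mid in the frame of crate_in between -0.089 and 0.089 m and z of broken_mid in the frame of crate_in below 0.08 m and linear speed of tile_broken below 0.05 m/s and contact force between the fingers and tile_broken below 0.05 N), for 0.2 s.
At the end, for the whole second after the job is handed in: Broken tile at rest in the crate (middle inside, at most 80 mm above its floor). New tile released in the freed place: down within 5 mm, within 18 mm lengthwise, leaning under 0.2 rad, face as the others. Sound tiles within 15 mm of their start, leaning under 0.2 rad (all of step 1 and ((x of tile_new in the frame of notch_0 between -0.018 and 0.018 m and y of tile_new in the frame of notch_0 between -0.009 and 0.009 m and z of tile_new in the frame of notch_0 between -0.005 and 0.005 m and y of new_face in the frame of notch_0 above 0.002 m) or (x of tile_new in the frame of notch_1 between -0.018 and 0.018 m and y of tile_new in the frame of notch_1 between -0.009 and 0.009 m and z of tile_new in the frame of notch_1 between -0.005 and 0.005 m and y of new_face in the frame of notch_1 above 0.002 m) or (x of tile_new in the frame of notch_2 between -0.018 and 0.018 m and y of tile_new in the frame of notch_2 between -0.009 and 0.009 m and z of tile_new in the frame of notch_2 between -0.005 and 0.005 m and y of new_face in the frame of notch_2 above 0.002 m) or (x of tile_new in the frame of notch_3 between -0.018 and 0.018 m and y of tile_new in the frame of notch_3 between -0.009 and 0.009 m and z of tile_new in the frame of notch_3 between -0.005 and 0.005 m and y of new_face in the frame of notch_3 above 0.002 m)) and angle between each of tile_new, tile_a, tile_b, tile_c's own z axis and vertical below 0.2 rad and linear speed of tile_new below 0.03 m/s and contact force between the fingers and tile_new below 0.05 N and distance of each of tile_a, tile_b, tile_c from where it was at the start of the episode below 0.015 m); the robot touches nothing.
It fails at once if the new tile is let drop or fall (over 0.35 m/s while not held) (contact force between the fingers and tile_new below 0.05 N and linear speed of tile_new above 0.35 m/s).
It fails at once if a sound tile in the rack is shifted by more than 20 mm or tipped by more than 0.3 rad (distance of any of tile_a, tile_b, tile_c from where it was at the start of the episode above 0.02 m or angle between any of tile_a, tile_b, tile_c's own z axis and vertical above 0.3 rad).
It fails at once if the jug, pot or press plate is moved by more than 30 mm (distance of any of jug, pot, ram from where it was at the start of the episode above 0.03 m).
It also fails if it takes over 59 s, if anything falls off the work surface, if the arm or the gripper's body presses on something with over 40 N, if the wrist force passes 120 N, or if a joint passes its speed limit or range.

## Working session

There is one attempt and no reset: what is moved stays moved. The work goes in short steps, Python scripts to look and compute and a shell command to move; the robot and the scene stay as the last step left them, time stands still between calls to the robot, and variables do not carry over. Pictures are saved under pics/ and viewed, at most 10 in all, crops included, and the job is handed in when it is done.

```bash
mkdir -p pics; cat > h.py <<'E'
import numpy as np, cv2
from workcell import bot, vision, workorder
from scipy.spatial.transform import Rotation as R
def T(p,obs=None):
    M=np.eye(4)
    if 'rvec' in p:
        M[:3,:3]=cv2.Rodrigues(np.array(p['rvec'],float))[0]; M[:3,3]=np.ravel(p['tvec']); return np.linalg.inv(M)
    M[:3,:3]=R.from_quat(obs['tool_rot']).as_matrix(); M[:3,3]=obs['eef_pos']
    return M@np.array(p['tool_from_camera'])
def cloud(p,obs=None):
    z=p['z_map'].astype(float); v,u=np.mgrid[:z.shape[0],:z.shape[1]]; K=np.array(p['K'])
    c=np.stack([(u-K[0,2])/K[0,0]*z,(v-K[1,2])/K[1,1]*z,z],-1); M=T(p,obs)
    w=c@M[:3,:3].T+M[:3,3]; w[z==0]=np.nan; return w
def onplane(p,uv,h,obs=None):
    K=np.array(p['K']);M=T(p,obs); d=M[:3,:3]@[(uv[0]-K[0,2])/K[0,0],(uv[1]-K[1,2])/K[1,1],1]
    return M[:3,3]+d*(h-M[2,3])/d[2]
E
cat > a.py <<'E'
from h import *
np.set_printoptions(precision=3,suppress=True)
hs=dict(rack=0,notch_0=.025,notch_1=.025,notch_2=.025,notch_3=.025,tile_broken=.025,tile_new=.012,tile_a=.025,board=0,crate=0,crate_in=.006,new_face=.027,jug=0,pot=0,ram=0,broken_mid=.08)
for n in ['scene','side']:
    p=vision.camera(n); cv2.imwrite(f'pics/{n}.png',p['image']); np.savez(f'{n}.npz',w=cloud(p))
    print(n,T(p)[:3,3])
    for q,h in hs.items():
        for r in vision.place_of(p,q)[:4]:
            print(q,round(r['score'],2),np.round(r['position']),onplane(p,r['position'],h)[:2])
E
python3 a.py
```

```text
scene [ 1.169 -0.422  0.878]
rack 0.56 [305. 232.] [ 0.564 -0.007]
notch_0 0.89 [297. 222.] [ 0.546 -0.018]
notch_0 0.88 [272. 229.] [ 0.53  -0.077]
notch_0 0.88 [318. 218.] [0.565 0.029]
notch_1 0.89 [297. 222.] [ 0.546 -0.018]
notch_1 0.88 [272. 229.] [ 0.53  -0.077]
notch_1 0.88 [318. 218.] [0.565 0.029]
notch_2 0.89 [297. 222.] [ 0.546 -0.018]
notch_2 0.88 [272. 229.] [ 0.53  -0.077]
notch_2 0.88 [318. 218.] [0.565 0.029]
notch_3 0.89 [297. 222.] [ 0.546 -0.018]
notch_3 0.88 [272. 229.] [ 0.53  -0.077]
notch_3 0.88 [318. 218.] [0.565 0.029]
tile_broken 0.88 [272. 228.] [ 0.529 -0.075]
tile_broken 0.73 [315. 216.] [0.556 0.026]
tile_broken 0.72 [294. 169.] [0.391 0.079]
tile_broken 0.66 [228. 188.] [ 0.355 -0.094]
tile_new 0.89 [370. 146.] [0.424 0.308]
tile_new 0.46 [272. 214.] [ 0.481 -0.045]
tile_a 0.98 [291. 223.] [ 0.54  -0.031]
tile_a 0.88 [315. 216.] [0.555 0.028]
tile_a 0.6 [338. 215.] [0.585 0.075]
board 0.59 [351. 303.] [ 0.778 -0.04 ]
board 0.57 [367. 144.] [0.401 0.319]
crate 0.78 [156. 258.] [ 0.434 -0.323]
crate 0.54 [335. 216.] [0.566 0.079]
crate_in 0.79 [152. 256.
[... 700 characters left out ...]
314. 234.] [ 0.526 -0.078]
tile_broken 0.79 [234. 218.] [0.376 0.077]
tile_a 0.72 [211. 159.] [0.413 0.333]
board 0.58 [212. 171.] [0.405 0.31 ]
crate 0.94 [331. 334.] [ 0.425 -0.329]
crate 0.36 [388. 199.] [ 0.777 -0.049]
crate 0.19 [428. 247.] [ 0.76  -0.242]
crate_in 0.7 [330. 332.] [ 0.423 -0.326]
crate_in 0.62 [318. 236.] [ 0.54  -0.073]
crate_in 0.51 [428. 246.] [ 0.759 -0.242]
new_face 0.91 [209. 161.] [0.406 0.326]
new_face 0.15 [390. 200.] [ 0.76  -0.076]
jug 0.84 [323. 149.] [0.736 0.234]
pot 0.66 [432. 245.] [ 0.773 -0.241]
pot 0.26 [329. 329.] [ 0.427 -0.315]
ram 0.62 [387. 198.] [ 0.775 -0.046]
broken_mid 0.97 [314. 219.] [ 0.526 -0.081]
broken_mid 0.85 [230. 209.] [0.365 0.055]
```

View pics/scene.png

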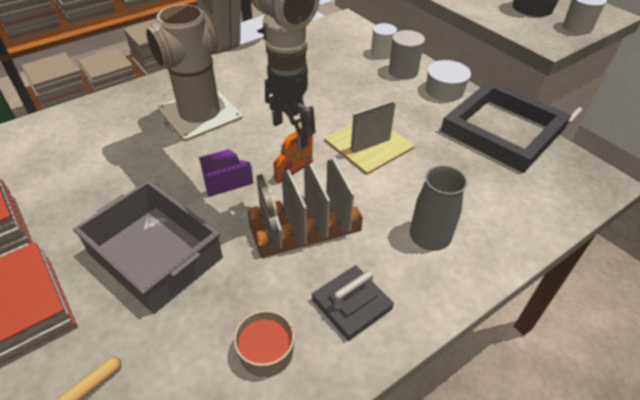

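View pics/side.png

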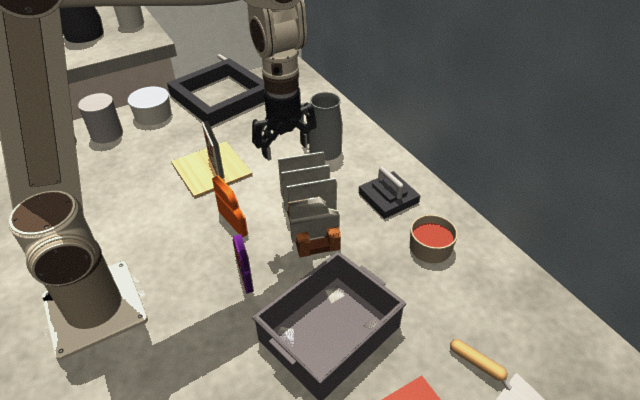

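```bash
cat > b.py <<'E'
from h import *
np.set_printoptions(precision=3,suppress=True)
W=np.concatenate([np.load(n+'.npz')['w'].reshape(-1,3) for n in('scene','side')]); W=W[~np.isnan(W[:,0])]
def sel(x0,x1,y0,y1,z0,z1): return W[(W[:,0]>x0)&(W[:,0]<x1)&(W[:,1]>y0)&(W[:,1]<y1)&(W[:,2]>z0)&(W[:,2]<z1)]
def top(name,P):
    # cluster top points
    im=np.zeros((400,400),np.uint8); ij=((P[:,:2]-[.2,-.45])/.0025).astype(int); ok=(ij>=0).all(1)&(ij<400).all(1); im[ij[ok,0],ij[ok,1]]=1
    im=cv2.dilate(im,np.ones((2,2),np.uint8))
    n,l=cv2.connectedComponents(im); lab=l[ij[:,0].clip(0,399),ij[:,1].clip(0,399)]
    for k in range(1,n):
        Q=P[lab==k]
        if len(Q)<25: continue
        c,s,a=cv2.minAreaRect((Q[:,:2]*1000).astype(np.float32))
        print(name,len(Q),'c',np.round(c),'s',np.round(s),'a',round(a,1),'z',Q[:,2].min().round(3),Q[:,2].max().round(3))
top('racktops',sel(.4,.7,-.16,.16,.13,.155))
top('rackz',sel(.4,.7,-.2,.2,.055,.063))
top('newtop',sel(.3,.55,.2,.45,.12,.14))
top('board',sel(.25,.6,.18,.5,.008,.016))
top('crate',sel(.2,.62,-.5,-.18,.08,.098))
top('lookalikes',sel(.25,.46,-.2,.18,.1,.2))
top('all>.08',sel(.2,1,-.5,.5,.155,.22))
E
python3 b.py
```

```text
racktops 651 c [511. -77.] s [24. 91.] a 75.6 z 0.13 0.149
racktops 922 c [550. -31.] s [ 26. 123.] a 75.1 z 0.13 0.149
racktops 886 c [561.  21.] s [ 26. 124.] a 74.1 z 0.13 0.149
racktops 860 c [579.  74.] s [ 26. 123.] a 73.3 z 0.13 0.149
rackz 559 c [ 524. -102.] s [ 48. 121.] a 80.3 z 0.055 0.063
rackz 75 c [505. -36.] s [24. 33.] a 68.4 z 0.055 0.063
rackz 37 c [517.  23.] s [13. 36.] a 65.6 z 0.055 0.063
rackz 153 c [581.  52.] s [ 44. 110.] a 81.6 z 0.055 0.063
rackz 158 c [584. -54.] s [57. 32.] a 50.5 z 0.055 0.063
rackz 136 c [593.  -6.] s [59. 41.] a 0.5 z 0.055 0.063
rackz 70 c [619.  91.] s [21. 33.] a 72.0 z 0.056 0.063
newtop 577 c [419. 312.] s [127.  24.] a 82.5 z 0.12 0.137
board 3552 c [406. 318.] s [185. 185.] a 2.4 z 0.008 0.016
crate 4911 c [ 423. -324.] s [274. 201.] a 14.2 z 0.08 0.094
lookalikes 687 c [329. -98.] s [91. 24.] a 79.2 z 0.1 0.124
lookalikes 444 c [373. 102.] s [23. 91.] a 8.8 z 0.1 0.124
all>.08 1281 c [739. 226.] s [91. 88.] a 75.8 z 0.155 0.184
```

The scene shows the tiles in the rack at about (265-340, 200), with the broken one nearest the crate. The new tile is on the board at (372,128), the purple and orange look-alikes are at (225,172) and (294,155), and the crate is at (150,245). Next I'll check which face of each tile has the pattern, while moving the wrist camera over the rack.

```bash
python3 - <<'E'
import cv2,numpy as np
a=cv2.imread('pics/scene.png');b=cv2.imread('pics/side.png')
f=lambda i,x,y:cv2.resize(i[y:y+75,x:x+100],(400,300),interpolation=cv2.INTER_CUBIC)
cv2.imwrite('pics/crop.png',np.vstack([np.hstack([f(a,325,90),f(a,255,160)]),np.hstack([f(b,170,110),f(b,265,145)])]))
E
python3 -m creep '[[[0,0,-40],[0,0,-0.13]],[[0,0,-40],[0,0,-0.13]],[[0,0,0],[0,0,0]],[[0,0,0],[0,0,0]]]' 34
python3 - <<'E'
from h import *
o=bot.get_obs();p=vision.camera('wrist');cv2.imwrite('pics/w1.png',p['image']);print(o['joint_pos'],R.from_quat(o['tool_rot']).as_matrix().round(3),np.round(p['tool_from_camera'],3))
E
```

```text
clock: 2.2
eef_pos: [0.4998, -0.0, 0.3109]
tool_rot: [0.61, 0.793, -0.0, -0.0]
ft_force: [0.6, -0.1, -0.4]
grip_width: 0.0341
grasp_force: 0.0
[ 3.24041385e-06  2.21913006e-01  1.85761217e-01  1.53506851e+00
 -2.25266565e-05  1.31144610e+00] [[-0.256  0.967 -0.   ]
 [ 0.967  0.256 -0.   ]
 [ 0.    -0.    -1.   ]] [[-0.    -0.956 -0.293  0.075]
 [ 1.    -0.001  0.001 -0.   ]
 [-0.001 -0.293  0.956 -0.143]
 [ 0.     0.     0.     1.   ]]
```

View pics/crop.png

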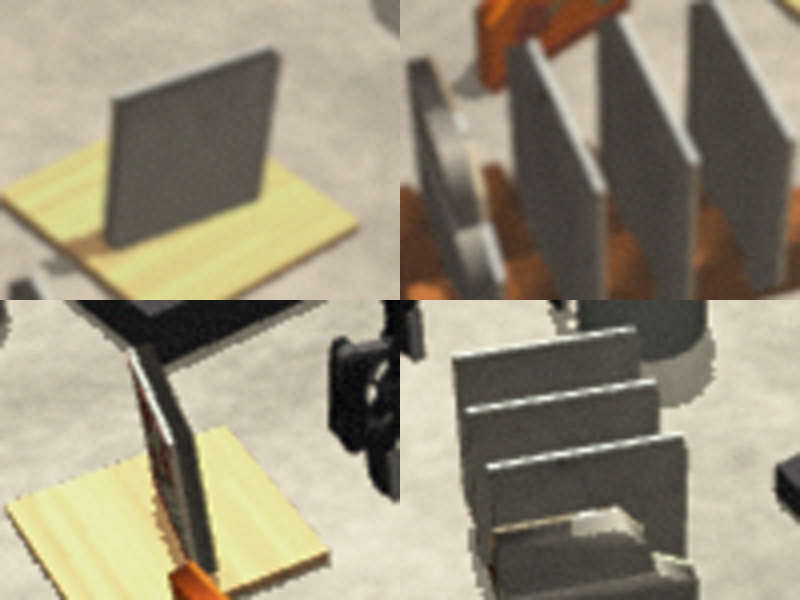

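View pics/w1.png

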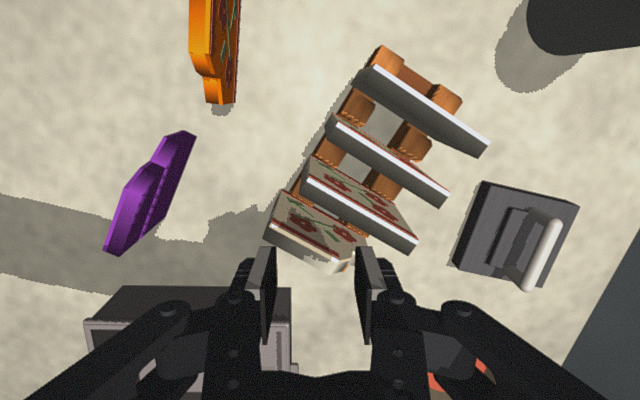

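The new tile's pattern faces world -x, and the rack tiles' patterns face +y. Next, an exact fit of the tile tops from the wrist cloud.

```bash
cat > c.py <<'E'
from h import *
import b0 if False else None
E
cat > c.py <<'E'
from h import *
def tops(z0,z1,box,name=''):
    o=bot.get_obs();p=vision.camera('wrist');w=cloud(p,o)
    n=np.cross(np.gradient(w,axis=1),np.gradient(w,axis=0)); n/=np.linalg.norm(n,axis=-1,keepdims=True)
    m=(w[...,2]>z0)&(w[...,2]<z1)&(abs(n[...,2])>.8)&(w[...,0]>box[0])&(w[...,0]<box[1])&(w[...,1]>box[2])&(w[...,1]<box[3])
    k,l,st,_=cv2.connectedComponentsWithStats(m.astype(np.uint8))
    for i in range(1,k):
        if st[i,4]<60: continue
        q=w[l==i]; c,s,a=cv2.minAreaRect((q[:,:2]*1000).astype(np.float32))
        if s[0]>s[1]: a-=90; s=s[::-1]
        print(name,st[i,4],'c',np.round(c,1),'s',np.round(s,1),'normal yaw',round(a,1),'z',np.median(q[:,2]).round(4))
    return p,o
if __name__=='__main__':
    import sys
    tops(*map(float,sys.argv[1:3]),list(map(float,sys.argv[3:7])))
E
python3 c.py .135 .155 .4 .7 -.16 .16; python3 c.py .05 .07 .4 .7 -.2 .2;python3 -c "
from h import *
print(bot.get_obs()['clock'])"
```

```text
1466 c [578.   76.1] s [ 17.  118.7] normal yaw 73.2 z 0.1459
 1475 c [561.3  23.9] s [ 16.7 118.7] normal yaw 73.3 z 0.1458
 1403 c [549.7 -28.3] s [ 17.3 118.8] normal yaw 74.1 z 0.1457
 880 c [505.5 -72.6] s [17.6 73.2] normal yaw 74.6 z 0.1457
 227 c [547.3 115.2] s [15.4 26.4] normal yaw 75.2 z 0.0608
 211 c [619.9  93.5] s [15.4 27. ] normal yaw 74.9 z 0.0609
 240 c [531.5  61.4] s [19.3 26.2] normal yaw 73.3 z 0.0608
 275 c [603.9  39.8] s [20.1 26.2] normal yaw 73.8 z 0.0608
 238 c [515.9   8.7] s [17.4 26.1] normal yaw 73.4 z 0.0607
 247 c [588.9 -12.9] s [17.4 26.3] normal yaw 73.7 z 0.0607
2.35
```

```bash
python3 -m creep '[[[-41,2,0],[0,0,0]],[[-41,2,0],[0,0,0]],[[0,0,0],[0,0,-0.172]],[[0,0,0],[0,0,-0.172]],[[0,0,20],[0,0,-0.172]],[[0,0,20],[0,0,-0.172]],[[0,0,20],[0,0,-0.172]],[[0,0,20],[0,0,-0.172]],[[0,0,0],[0,0,0]]]' 36
cat > e.py <<'E'
from h import *
import sys
# target x y (mm), yaw of tool y (deg): prints shift in tool axes and turn
o=bot.get_obs();M=R.from_quat(o['tool_rot']).as_matrix();yaw=np.degrees(np.arctan2(M[1,1],M[0,1]))
x,y,z,t=map(float,sys.argv[1:])
print('yaw',yaw.round(2),'shift',(M.T@(np.array([x,y,z])-1000*np.array(o['eef_pos']))).round(1),'turn z',np.round(-np.radians((t-yaw+180)%360-180),3),'pos',np.round(o['eef_pos'],4),'tilt',M[2].round(3),'t',o['clock'])
E
python3 e.py 524.7 -78.2 100 73.9; python3 c.py .135 .155 .4 .7 -.16 .16
```

```text
clock: 3.48
eef_pos: [0.5232, -0.078, 0.2288]
tool_rot: [0.14, 0.99, 0.0, -0.003]
ft_force: [0.6, 0.1, 0.8]
grip_width: 0.0359
grasp_force: 0.0
yaw 73.9 shift [ -2.3   0.3 128.8] turn z -0.0 pos [ 0.5232 -0.078   0.2288] tilt [ 0.006 -0.001 -1.   ] t 3.475
 242 c [477.1 -65.2] s [15.4 16.3] normal yaw -16.4 z 0.1458
 66 c [508.7  43. ] s [ 7.7 10.1] normal yaw -28.2 z 0.1458
 2278 c [577.8  76. ] s [ 19.2 119.5] normal yaw 73.2 z 0.146
 93 c [495.8 -15.3] s [ 8.5 16. ] normal yaw 27.7 z 0.1459
 78 c [500.7 -10.8] s [ 7.1 12.6] normal yaw -37.4 z 0.1458
 96 c [517.  32.] s [ 8.3 11.6] normal yaw 83.6 z 0.1459
 955 c [511.7 -75. ] s [16.6 60.2] normal yaw 74.5 z 0.1458
 1818 c [565.4  22.3] s [ 18.1 109.8] normal yaw 72.9 z 0.1459
 197 c [508.8 -16.9] s [13.5 17. ] normal yaw -19.9 z 0.1458
 1173 c [549.7 -28.8] s [17.3 76.9] normal yaw 73.9 z 0.1459
```

```bash
python3 -m creep '[[[-2,0,30],[0,0,0]],[[0,0,30],[0,0,0]],[[0,0,25],[0,0,0]],[[0,0,24],[0,0,0]],[[0,0,20],[0,0,0]],[[0,0,0],[0,0,0]]]' 36; python3 -m creep '[[[0,0,0],[0,0,0]],[[0,0,0],[0,0,0]],[[0,0,0],[0,0,0]],[[0,0,0],[0,0,0]]]' 0; python3 e.py 524.7 -78.2 100 73.9
```

```text
clock: 4.28
eef_pos: [0.5261, -0.0786, 0.1016]
tool_rot: [0.14, 0.99, 0.0, -0.001]
ft_force: [-0.5, 0.5, 0.4]
grip_width: 0.0359
grasp_force: 0.0
clock: 4.78
eef_pos: [0.528, -0.0791, 0.1037]
tool_rot: [0.139, 0.99, -0.0, 0.002]
ft_force: [0.5, -1.8, 5.8]
grip_width: 0.0174
grasp_force: 59.9
yaw 74.0 shift [ 3.5 -0.1  3.7] turn z 0.002 pos [ 0.528  -0.0791  0.1037] tilt [-0.003  0.    -1.   ] t 4.775
```

```bash
python3 -m creep '[[[0,0,-10],[0,0,0]],[[0,0,-25],[0,0,0]],[[0,0,-30],[0,0,0]],[[0,0,-30],[0,0,0]],[[0,0,-25],[0,0,0]],[[0,0,-10],[0,0,0]],[[0,0,0],[0,0,0]]]'; python3 e.py 425 -326 240 104.2
```

```text
clock: 5.65
eef_pos: [0.5266, -0.0787, 0.232]
tool_rot: [0.139, 0.99, 0.0, -0.0]
ft_force: [-0.1, 0.8, -6.7]
grip_width: 0.0174
grasp_force: 59.2
yaw 74.03 shift [  29.7 -265.7   -8. ] turn z -0.527 pos [ 0.5266 -0.0787  0.232 ] tilt [ 0.001  0.    -1.   ] t 5.65
```

```bash
python3 -m creep '[[[3,-25,0],[0,0,0]],[[5,-45,0],[0,0,0]],[[6,-50,0],[0,0,0]],[[6,-50,0],[0,0,0]],[[5,-50,0],[0,0,0]],[[5,-46,0],[0,0,-0.1]],[[0,0,0],[0,0,-0.142]],[[0,0,0],[0,0,-0.142]],[[0,0,0],[0,0,-0.142]],[[0,0,0],[0,0,0]]]'; python3 e.py 425 -326 90 104.2
python3 - <<'E'
from h import *
p=vision.camera('side');w=cloud(p)
m=(w[...,2]>.083)&(w[...,2]<.096)&(w[...,0]<.62)&(w[...,1]<-.2)
k,l,st,_=cv2.connectedComponentsWithStats(m.astype(np.uint8));i=1+st[1:,4].argmax();q=w[l==i]
print(st[i],cv2.minAreaRect((q[:,:2]*1000).astype(np.float32)))
cv2.imwrite('pics/s2.png',p['image'])
E
```

```text
clock: 6.9
eef_pos: [0.4239, -0.3256, 0.2304]
tool_rot: [-0.122, 0.992, 0.001, -0.001]
ft_force: [0.1, 0.3, -5.5]
grip_width: 0.0171
grasp_force: 60.6
yaw 104.06 shift [ -1.3  -1.1 140.4] turn z -0.002 pos [ 0.4239 -0.3256  0.2304] tilt [ 0.002  0.003 -1.   ] t 6.9
[ 252  265  154  119 1985] ((423.6860656738281, -323.42242431640625), (266.9599609375, 199.9830322265625), 14.219078063964844)
```

View pics/s2.png

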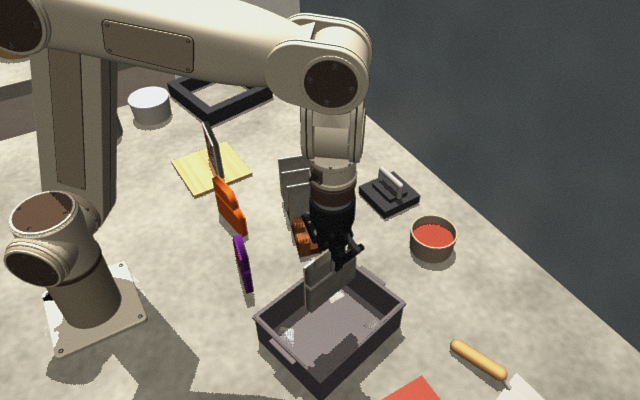

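The tile is held above the crate at (330,278) and lines up with it. I'll lower it now.

```bash
python3 -m creep '[[[0,0,30],[0,0,0]],[[0,0,35],[0,0,0]],[[0,0,30],[0,0,0]],[[0,0,25],[0,0,0]],[[0,0,12],[0,0,0]],[[0,0,5],[0,0,0]],[[0,0,4],[0,0,0]],[[0,0,3],[0,0,0]],[[0,0,0],[0,0,0]]]'
```

```text
clock: 8.07
eef_pos: [0.425, -0.3264, 0.0887]
tool_rot: [-0.123, 0.992, -0.0, 0.0]
ft_force: [-0.1, -0.3, -5.4]
grip_width: 0.0171
grasp_force: 60.5
```

```bash
python3 -m creep '[[[0,0,2],[0,0,0]],[[0,0,2],[0,0,0]],[[0,0,0],[0,0,0]]]'; python3 -m creep '[[[0,0,0],[0,0,0]],[[0,0,0],[0,0,0]],[[0,0,-10],[0,0,0]],[[0,0,-30],[0,0,0]],[[0,0,-40],[0,0,0]],[[0,0,-40],[0,0,0]],[[0,0,-40],[0,0,0]],[[0,0,0],[0,0,0]]]' 50;python3 e.py 419 312 250 172.5
python3 - <<'E'
from h import *
o=bot.get_obs();p=vision.camera('side')
for r in vision.place_of(p,'broken_mid')[:4]: print(r['score'],r['position'],onplane(p,r['position'],.06))
cv2.imwrite('pics/s3.png',p['image'][200:400,220:460])
E
```

```text
clock: 8.45
eef_pos: [0.425, -0.3265, 0.0848]
tool_rot: [-0.123, 0.992, -0.0, 0.0]
ft_force: [-1.1, -0.1, -2.1]
grip_width: 0.0176
grasp_force: 61.0
clock: 9.45
eef_pos: [0.4268, -0.3277, 0.2493]
tool_rot: [-0.123, 0.992, -0.003, 0.003]
ft_force: [0.6, -0.7, 0.4]
grip_width: 0.0502
grasp_force: 0.0
yaw 104.16 shift [-149.   622.1   -4.5] turn z -1.193 pos [ 0.4268 -0.3277  0.2493] tilt [-0.006 -0.007 -1.   ] t 9.45
0.97 [238.6, 257.9] [ 0.3252724  -0.08254012  0.06      ]
0.93 [231.6, 210.0] [0.37277732 0.07072921 0.06      ]
0.88 [329.8, 316.9] [ 0.42457281 -0.32385789  0.06      ]
```

View pics/s3.png

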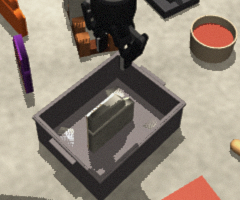

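The broken tile is standing in the crate, released. Next is the new tile.

```bash
python3 -m creep '[[[-6,30,0],[0,0,0]],[[-14,55,0],[0,0,0]],[[-14,60,0],[0,0,0]],[[-14,60,0],[0,0,0]],[[-14,60,0],[0,0,0]],[[-14,60,0],[0,0,0]],[[-14,60,0],[0,0,0]],[[-14,60,0],[0,0,0]],[[-14,60,0],[0,0,0]],[[-14,60,0],[0,0,0]],[[-12,40,0],[0,0,0]],[[-5,17,-20],[0,0,0]]]' 50; python3 -m creep '[[[0,0,0],[0,0,-0.17]],[[0,0,0],[0,0,-0.17]],[[0,0,0],[0,0,-0.17]],[[0,0,0],[0,0,-0.17]],[[0,0,0],[0,0,-0.17]],[[0,0,0],[0,0,-0.17]],[[0,0,0],[0,0,-0.17]],[[0,0,0],[0,0,0]]]'
python3 e.py 419 312 250 172.5;python3 c.py .12 .145 .3 .55 .2 .45;python3 - <<'E'
from h import *
p=vision.camera('wrist');cv2.imwrite('pics/w2.png',p['image'])
E
```

```text
clock: 11.05
eef_pos: [0.4151, 0.3147, 0.261]
tool_rot: [-0.125, 0.992, -0.002, -0.003]
ft_force: [0.4, 0.1, -0.2]
grip_width: 0.0502
grasp_force: 0.0
clock: 12.05
eef_pos: [0.4165, 0.3129, 0.2629]
tool_rot: [-0.658, 0.753, 0.0, -0.001]
ft_force: [-1.5, 1.3, -0.4]
grip_width: 0.0501
grasp_force: 0.0
yaw 172.23 shift [ 0.5 -2.6 12.9] turn z -0.005 pos [0.4165 0.3129 0.2629] tilt [ 0.002  0.002 -1.   ] t 12.05
 1618 c [418.2 312.9] s [ 16.1 118. ] normal yaw -7.4 z 0.1329
```

View pics/w2.png

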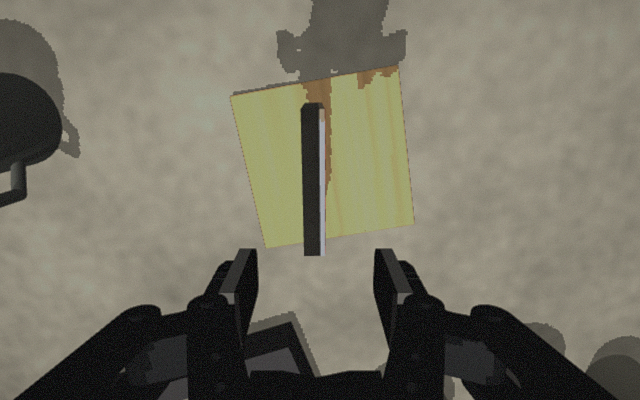

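The tile lies centred between the fingers (column 313, rows 103-255), with its cream edge on the image's right, which is world -x. Descend and grip.

```bash
python3 -m creep '[[[0,-2,30],[0,0,-0.006]],[[0,0,40],[0,0,0]],[[0,0,40],[0,0,0]],[[0,0,35],[0,0,0]],[[0,0,20],[0,0,0]],[[0,0,7],[0,0,0]],[[0,0,0],[0,0,0]],[[0,0,0],[0,0,0]]]';  python3 e.py 418.2 312.9 90 172.6; python3 -m creep '[[[0,0,0],[0,0,0]],[[0,0,0],[0,0,0]],[[0,0,0],[0,0,0]],[[0,0,0],[0,0,0]],[[0,0,0],[0,0,0]]]' 0; python3 e.py 529.5 -79.8 240 73.6
```

```text
clock: 13.15
eef_pos: [0.4198, 0.3136, 0.0934]
tool_rot: [-0.66, 0.751, -0.0, 0.001]
ft_force: [-0.0, -0.1, -0.2]
grip_width: 0.05
grasp_force: 0.0
yaw 172.67 shift [0.9 1.5 3.4] turn z 0.001 pos [0.4198 0.3136 0.0934] tilt [-0.002 -0.002 -1.   ] t 13.15
clock: 13.78
eef_pos: [0.4192, 0.3134, 0.0931]
tool_rot: [-0.661, 0.751, 0.0, 0.001]
ft_force: [-2.5, -1.2, 6.3]
grip_width: 0.0176
grasp_force: 59.5
yaw 172.69 shift [ 375.8 -159.5 -147.2] turn z 1.729 pos [0.4192 0.3134 0.0931] tilt [-0.001 -0.    -1.   ] t 13.775
```

```bash
python3 -m creep '[[[0,0,-8],[0,0,0]],[[0,0,-25],[0,0,0]],[[0,0,-35],[0,0,0]],[[0,0,-40],[0,0,0]],[[0,0,-40],[0,0,0]],[[0,0,-30],[0,0,0]],[[0,0,-9],[0,0,0]],[[0,0,0],[0,0,0]]]'; python3 -m creep '[[[0,0,0],[0,0,0.09]],[[0,0,0],[0,0,0.164]],[[0,0,0],[0,0,0.164]],[[0,0,0],[0,0,0.164]],[[0,0,0],[0,0,0.164]],[[0,0,0],[0,0,0.164]],[[0,0,0],[0,0,0.164]],[[0,0,0],[0,0,0.164]],[[0,0,0],[0,0,0.164]],[[0,0,0],[0,0,0.164]],[[0,0,0],[0,0,0.164]],[[0,0,0],[0,0,0]]]';python3 e.py 529.5 -79.8 280 73.6
```

```text
clock: 14.78
eef_pos: [0.4189, 0.3128, 0.2785]
tool_rot: [-0.661, 0.751, -0.0, -0.001]
ft_force: [0.5, -0.1, -5.9]
grip_width: 0.0173
grasp_force: 59.2
clock: 16.27
eef_pos: [0.4183, 0.3124, 0.2771]
tool_rot: [0.142, 0.99, -0.002, -0.001]
ft_force: [-0.3, -0.1, -5.1]
grip_width: 0.0171
grasp_force: 59.1
yaw 73.68 shift [-217.  -345.2   -2.3] turn z 0.001 pos [0.4183 0.3124 0.2771] tilt [ 0.002 -0.003 -1.   ] t 16.275
```

```bash
python3 -m creep '[[[-12,-20,0],[0,0,0]],[[-25,-38,0],[0,0,0]],[[-28,-45,0],[0,0,0]],[[-28,-45,0],[0,0,0]],[[-28,-45,0],[0,0,0]],[[-28,-45,0],[0,0,0]],[[-28,-45,0],[0,0,0]],[[-25,-38,0],[0,0,0]],[[-15,-24,0],[0,0,0]],[[0,0,0],[0,0,0]],[[0,0,0],[0,0,0]]]';python3 e.py 529.5 -79.8 200 73.6
python3 c.py .135 .155 .4 .7 -.16 .16;python3 c.py .05 .07 .4 .7 -.2 .2; python3 - <<'E'
from h import *
p=vision.camera('side');w=cloud(p);v=p['image'][110:290,220:430];cv2.imwrite('pics/s4.png',cv2.resize(v,None,fx=2.5,fy=2.5))
m=(w[...,2]>.17)&(w[...,2]<.24)&(abs(w[...,0]-.53)<.09)&(abs(w[...,1]+.08)<.06); q=w[m]
print(len(q),q[:,2].min()); g=q[q[:,2]<.225]
c=np.median(g,0);_,_,V=np.linalg.svd(g-c);g=g[abs((g-c)@V[2])<.004];c=g.mean(0);_,_,V=np.linalg.svd(g-c);print('face normal',V[2].round(3),c.round(4),'min z',np.percentile(g[:,2],1))
E
```

```text
clock: 17.65
eef_pos: [0.529, -0.079, 0.2783]
tool_rot: [0.142, 0.99, 0.0, -0.001]
ft_force: [0.1, 0.3, -3.8]
grip_width: 0.0173
grasp_force: 59.7
yaw 73.65 shift [-0.9 -0.7 78.3] turn z 0.001 pos [ 0.529  -0.079   0.2783] tilt [ 0.002  0.    -1.   ] t 17.65
 1730 c [560.9  23.5] s [ 17.9 118.6] normal yaw 73.4 z 0.1459
 1760 c [577.9  75.8] s [ 18.5 118.8] normal yaw 73.3 z 0.146
 1603 c [549.3 -28.5] s [ 17.  118.4] normal yaw 74.1 z 0.1458
 189 c [485.1 -95.4] s [16.9 25.7] normal yaw 74.2 z 0.0608
 165 c [499.1 -36.8] s [13.7 30.1] normal yaw -71.5 z 0.0608
 117 c [517.3  14.6] s [ 7.8 25.8] normal yaw 75.5 z 0.0609
 91 c [590.3  -6.2] s [ 6.8 24.6] normal yaw 74.6 z 0.0608
786 0.19416979528308975
face normal [-0.279 -0.96  -0.029] [ 0.5261 -0.0866  0.211 ] min z 0.1960765269339399
```

View pics/s4.png

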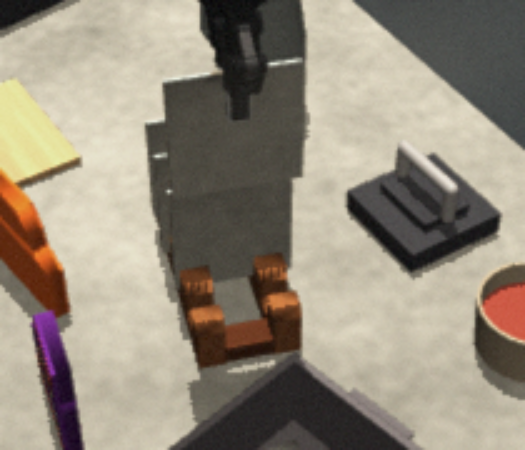

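The notches at (200-285, 270-300) are free, and the tile hangs in line above them. I'll lower it to just above the bearers, then into the notches slowly.

```bash
python3 -m creep '[[[-1,-1.5,20],[0,0,0]],[[0,0,30],[0,0,0]],[[0,0,30],[0,0,0]],[[0,0,25],[0,0,0]],[[0,0,15],[0,0,0]],[[0,0,6],[0,0,0]],[[0,0,0],[0,0,0]],[[0,0,0],[0,0,0]]]';python3 e.py 529.5 -80.3 108 73.6
python3 - <<'E'
from h import *
p=vision.camera('side');w=cloud(p)
m=(w[...,2]>.068)&(w[...,2]<.11)&(abs(w[...,0]-.53)<.09)&(abs(w[...,1]+.085)<.02); g=w[m]
c=np.median(g,0)
for i in range(3):
    _,_,V=np.linalg.svd(g-c);g=g[abs((g-c)@V[2])<.004];c=g.mean(0)
n=V[2]*np.sign(V[2][1]);m_=c+.009*n;d=(m_-[.5524,-.0021,0])@[.282,.959,0]
print('n',n.round(3),c.round(4),len(g),'rack y of mid',d,'at z .04',d+(c[2]-.04)*n[2])
E
```

```text
clock: 18.8
eef_pos: [0.531, -0.0811, 0.1544]
tool_rot: [0.143, 0.99, -0.0, 0.001]
ft_force: [-0.0, 0.6, -4.8]
grip_width: 0.0172
grasp_force: 59.6
yaw 73.58 shift [ 1.8  0.3 46.4] turn z -0.0 pos [ 0.531  -0.0811  0.1544] tilt [-0.002  0.    -1.   ] t 18.8
n [0.274 0.961 0.022] [ 0.5264 -0.0888  0.0911] 511 rack y of mid -0.0814376514295273 at z .04 -0.08032163892545491
```

```bash
python3 -m creep '[[[1,0,8],[0,0,0]],[[0,0,10],[0,0,0]],[[0,0,10],[0,0,0]],[[0,0,8],[0,0,0]],[[0,0,4],[0,0,0]],[[0,0,2],[0,0,0]],[[0,0,1],[0,0,0]],[[0,0,0],[0,0,0]],[[0,0,0],[0,0,0]]]';python3 -m creep '[[[0,0,1],[0,0,0]],[[0,0,1],[0,0,0]],[[0,0,1],[0,0,0]],[[0,0,0],[0,0,0]]]'
```

```text
clock: 19.98
eef_pos: [0.5294, -0.0807, 0.1106]
tool_rot: [0.143, 0.99, -0.0, 0.0]
ft_force: [0.1, 0.1, -5.4]
grip_width: 0.0174
grasp_force: 59.7
clock: 20.48
eef_pos: [0.5291, -0.0807, 0.1072]
tool_rot: [0.143, 0.99, -0.0, -0.0]
ft_force: [-0.3, 0.1, -5.1]
grip_width: 0.0177
grasp_force: 59.7
```

```bash
python3 -m creep '[[[0,0,1],[0,0,0]],[[0,0,1],[0,0,0]],[[0,0,0],[0,0,0]]]';python3 -m creep '[[[0,0,0.5],[0,0,0]],[[0,0,0.5],[0,0,0]],[[0,0,0],[0,0,0]]]'
```

```text
clock: 20.85
eef_pos: [0.5293, -0.0807, 0.1062]
tool_rot: [0.143, 0.99, 0.0, 0.0]
ft_force: [-3.2, 1.2, 3.1]
grip_width: 0.0172
grasp_force: 60.7
clock: 21.22
eef_pos: [0.5293, -0.0806, 0.1061]
tool_rot: [0.143, 0.99, 0.0, 0.001]
ft_force: [-5.0, 1.1, 9.2]
grip_width: 0.0175
grasp_force: 61.8
```

It's on the notch floor: contact came at the expected height. Release, rise and check.

```bash
python3 -m creep '[[[0,0,0],[0,0,0]],[[0,0,0],[0,0,0]],[[0,0,0],[0,0,0]]]' 36; python3 -m creep '[[[0,0,-5],[0,0,0]],[[0,0,-15],[0,0,0]],[[0,0,-30],[0,0,0]],[[0,0,-40],[0,0,0]],[[0,0,-40],[0,0,0]],[[0,0,-40],[0,0,0]],[[0,0,-30],[0,0,0]],[[-40,0,0],[0,0,0]],[[-40,0,0],[0,0,0]],[[0,0,0],[0,0,0]],[[0,0,0],[0,0,0]]]' 36
python3 c.py .13 .16 .4 .7 -.16 .16; python3 - <<'E'
from h import *
p=vision.camera('wrist');q=vision.camera('side');cv2.imwrite('pics/end.png',np.vstack([p['image'],q['image'][100:380,:]])[:, :][::1])
i=cv2.imread('pics/end.png');cv2.imwrite('pics/end.png',cv2.resize(i,None,fx=.85,fy=.85))
E
```

```text
clock: 21.6
eef_pos: [0.5295, -0.0808, 0.1042]
tool_rot: [0.143, 0.99, -0.0, 0.0]
ft_force: [0.2, 0.4, 0.6]
grip_width: 0.0361
grasp_force: 0.0
clock: 22.98
eef_pos: [0.6054, -0.1032, 0.3047]
tool_rot: [0.143, 0.99, 0.0, -0.0]
ft_force: [0.2, -0.0, 0.2]
grip_width: 0.0363
grasp_force: 0.0
 1403 c [529.9 -80.2] s [ 16.4 116.6] normal yaw 73.6 z 0.1458
 1422 c [561.1  23.5] s [ 17.8 117.4] normal yaw 72.9 z 0.1458
 1651 c [577.6  76.1] s [ 18.3 118.6] normal yaw 73.1 z 0.1459
 584 c [523.4 -21.1] s [16.7 47.5] normal yaw 74.1 z 0.1458
 696 c [576.7 -36.3] s [16.9 60.4] normal yaw 73.9 z 0.1459
```

View pics/end.png

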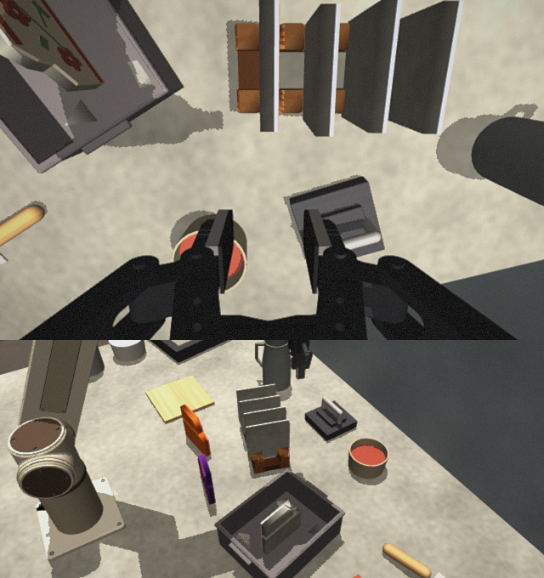

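The new tile (column 268 in the wrist view) stands level with the other tiles, its cream edge on the same side as theirs. The broken tile is in the crate and the bystanders haven't moved.

```bash
python3 -c "
from workcell import workorder
print(workorder.job_done())"
```

```text
the job is handed in; nothing more can be done
None
```

The job is handed in: the broken tile is in the scrap crate, and the new tile stands seated in the freed place with its pattern facing the same way as the others; the last pictures showed the sound tiles and the things round about undisturbed (no verdict was returned).

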